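Free the crossed lid of the blue storage jar and screw it home

TASK

The lid of the blue jar was put on crossed and sits high. Without lifting it off, take its bar handle, turn it back (anticlockwise seen from above) until the bar lines up with the white ears on the jar and it drops into the thread, then screw it forward (clockwise) to the stop at the red ears so that it is fully home, and let go. Leave the closed cream jar and its lid alone.

Things in the scene. Friction and masses are not known exactly. Their poses are not given: they have to be found in the camera images.
- blue_jar: Blue round jar, 108 mm wide, rim 110 mm above the counter; heavy, cannot move or turn. Origin on its axis at the underside, z up. White ears (12 mm wide, just below the rim, out to 67 mm from the axis) on its +x and -x sides mark the entry line of the thread; two like red ears, 60 degrees clockwise of them seen from above, mark the closed line.
- blue_mouth (a point): Centre of the blue jar's mouth, at rim height; axes as the jar's. The two thread starts are equal: half a turn makes no difference. The lid can drop in when its bar is within 10 degrees of the white ears, and falls 11 mm. From there it turns on clockwise, sinking 3 mm more, to a hard stop 60 degrees on (bar at the red ears). Side play of the lid about 3 mm.
- blue_lid: Loose lid, about 200 g, on the blue jar: pale disc 100 mm wide, 8 mm thick. Origin: centre of the disc's underside, z up. Dark bar on top along the lid's x, over the lugs: 76 mm long, 16 wide, from 8 to 34 mm above the origin. Origin above the jar's: 124 mm at the start (riding high, bar 40 to 60 degrees clockwise of the white ears), 113 when dropped in, 110 fully home. Turns easily.
- cream_bar_end (a point): End of the top of the bar on the lid of the cream (white) jar, 38 mm from that lid's axis and 144 mm above the counter. That jar and lid have the same shape and sizes as the blue jar's, but entry ears are grey, and the lid is already closed. Leave it alone.
Not all that is in view belongs to the job. Leave any turquoise or yellow look-alike of the blue_lid alone.

How it is judged:
By the outcome, as a careful person would: the job done as asked, in the order asked, and still so for the second after the job is handed in, with the robot touching nothing.
It also fails if it takes over 38 s, if anything falls off the work surface, if the arm or the gripper's body presses on something with over 40 N, if the wrist force passes 120 N, or if a joint passes its speed limit or range.

ROBOT

A 6-joint arm with a two-finger parallel gripper is mounted at the origin on the work surface. World frame = base frame: x ahead of the robot, y to its left, z up, the work surface at z = 0. Lengths are in mm, angles in rad, forces in N, time in s.
With the tool pointing down it reaches from about 325 to 775 mm from the base axis. Payload 9.3 kg.
Tool frame: the origin (TCP) lies between the finger pads; the fingertips stand 25 mm ahead of it and the grasp point (between the pads) lies 6 mm ahead of it; z points along the fingers, y is the direction in which the jaws open and shut (so a half turn about z gives the same grasp; the last joint's range is limited). The gripper opens to 85 mm and grips with 20 to 120 N. Pads are 22 mm wide; open, the fingers measure 114 mm over their backs; the gripper's body (76 mm by 85 mm) begins 54 mm behind the grasp point. The pads swing forward as they close: fully open they stand 13 mm farther back than shut.
Start: joints at [0.966, 0.259, 0.021, 1.334, 0, 1.418], TCP at [240.123, 494.811, 256.279] pointing down, gripper open.
Joint ranges: [-3.04, 3.04], [-0.91, 1.82], [-1.04, 1.36], [-1.92, 1.95], [-1.52, 1.45], [-3.14, 3.14]. Speed limits (rad/s): [2.22, 2.22, 2.79, 3.14, 3.14, 3.14].

INTERFACE

Orientations are given as [roll, pitch, yaw] about the fixed x, y, z axes, in that order (R = Rz(yaw) Ry(pitch) Rx(roll)).
In Python, from workcell import ctrl, vision, search_frame, trace gives the robot as it stands. The module is installed in compiled form; this text tells all that it offers.
- The arm moves only by the tool arm_command, never from a script. Its argument "motion" is a list of rows, each a list of 2 entries, a list of its own where there are three numbers: the shift along the tool's x, y, z in mm, then the turn, a rotation vector about the tool's x, y, z in degrees. In form: [[[tx, ty, tz], [ax, ay, az]], ...]. A call has 1 to 10 rows; each row is the pose to reach, as a shift and turn from the pose commanded when the call began, along the tool's axes at that moment; what a row does not reach only later rows make up. A row lasts 1/8 s, in which the tool goes at most 62.5 mm and 10.7 degrees, less where a joint would pass 70% of its speed; a pose out of reach is approached as far as the arm can. A call with a gripper value outside its range is refused whole. "grip" is the finger opening in mm, from 0 to 85.4, set as the call begins (left out, the last holds). The fingers move at their own pace and stop on an object; "force" is the grip in N (left out, the last holds). Time passes only in rows, so rows that repeat a pose let the fingers close. It gives the time, the measured TCP pose, the force and the opening at its end, in the units of the state.
- ctrl.get_state(): the state, without advancing time (a new reading comes with each control period).
- vision.camera(name): name is "side" or "top"; returns the picture (384x512x3 uint8, blue, green, red); there is no depth.
- vision.get_calibration(name): a dict with "vertical_fov" (degrees; the focal length in pixels is half the picture's height over the tangent of half this angle, whatever the lens; pixels are square), "cx", "cy" (the principal point, pixels), "D" ([k1, k2, p1, p2, k3] as OpenCV has them; the pictures are not rectified), "T" (4x4, takes a point from camera to world coordinates). Camera axes: x right, y down, z forward; pixel columns grow to the right and rows downward; lengths in mm; the calibration is good to about 2 mm. A picture is of the moment at which its call begins. get_calibration takes no time and is no camera call.
- ctrl.sign_off(): hands the job in, once; it reports no verdict.
Trained networks look in the newest picture that a camera, given by its name, has taken for a name from the list of things; names that differ only in an ending like _2 or _b are one class to them, and where a whole thing is asked for, a point or a joint stands for the part that bears it (a point fixed in the world has none). Each returns a list of dicts, best first, with "p" (0 to 1); they miss things now and then, are a little off and sometimes report something else, mostly with a low value. They report only what shows in the picture. A call takes as long as a camera call. They do not tell look-alikes from the thing itself.
- search_frame(camera, target): "extent" ([left, top, right, bottom] in pixels, round what is visible of it).
- trace(camera, target): "pixels" (384x512 bool, what is visible of it) and "extent" ([left, top, right, bottom] in pixels, round what is visible of it).
The state is a dict: "t": time; "joint_positions": joint angles; "dq": joint speeds; "joint_efforts": joint torques, N m; "tcp_pos": TCP position; "tool_rot": TCP orientation; "contact_force": force on the tool from outside, world axes, zero at the start; "ft_torque": the same for the moment, N m; "grip_width": finger opening in mm.
Only numpy, scipy, OpenCV 4.12 (cv2) and the standard library are available. Lean on these libraries where they do the work, as an engineer would, in place of code of your own. Each camera call takes 0.05 s, during which the arm holds its last target. There are 200 camera calls.

## Working session

There is one attempt and no reset: what is moved stays moved. The work goes in short steps, Python scripts to look and compute and a tool call to move; the robot and the scene stay as the last step left them, time stands still between calls to the robot, and variables do not carry over. Pictures are saved under pics/ and viewed, about 8 in all and at most 12, crops included, and the job is handed in when it is done.

Besides the shell and the picture viewer there is one more tool, called after "Emit:" in YAML: its name, and indented under it one key for each argument. arm_command: Moves the arm, as the interface text tells. Its arguments: {"type":"object","properties":{"motion":{"type":"array","items":{"type":"array"}},"grip":{"type":"number"},"force":{"type":"number"}},"required":["motion"]}

```bash
mkdir -p pics; python3 - <<'E'
from workcell import ctrl, vision, search_frame, trace
import cv2
for n in("top","side"):
    cv2.imwrite(f"pics/{n}0.png",vision.camera(n)); print(n,vision.get_calibration(n))
    for t in("blue_jar","blue_lid","cream_bar_end"):
        print(t,[(d["p"],d["extent"]) for d in search_frame(n,t)])
s=ctrl.get_state();print(s)
E
```

```text
top {'vertical_fov': 42.518510516681104, 'cx': 259.41195979779, 'cy': 199.6169821690829, 'D': array([0.05317388, 0.        , 0.        , 0.        , 0.        ]), 'T': array([[ 1.02471730e-02, -9.82642454e-01,  1.85226356e-01,
         3.44230161e+02],
       [-9.99940983e-01, -1.07383753e-02, -1.64887511e-03,
        -1.54644126e+01],
       [ 3.60928480e-03, -1.85198529e-01, -9.82694499e-01,
         1.03599504e+03],
       [ 0.00000000e+00,  0.00000000e+00,  0.00000000e+00,
         1.00000000e+00]])}
blue_jar [(0.81, [294.4, 160.8, 351.1, 227.3]), (0.73, [306.6, 162.8, 360.1, 215.0])]
blue_lid [(0.94, [305.1, 164.3, 356.0, 217.4]), (0.68, [220.0, 150.7, 268.7, 198.0]), (0.61, [340.7, 256.0, 396.7, 303.5])]
cream_bar_end [(0.94, [130.2, 175.2, 182.2, 226.3])]
side {'vertical_fov': 56.14244767568256, 'cx': 252.92516602421568, 'cy': 191.47159829053302, 'D': array([-0.11291137,  0.        ,  0.        ,  0.        ,  0.        ]), 'T': array([[ 6.98090821e-01, -4.37354254e-01,  5.66913099e-01,
         4.64407201e+01],
       [-7.15766107e-01, -4.46895604e-01,  5.36622027e-01,
      
[... 392 characters left out ...]
, 148.2, 220.9, 173.0])]
{'t': 0.4, 'joint_positions': array([ 9.66403553e-01,  2.58718701e-01,  2.14312718e-02,  1.33367681e+00,
       -7.75456465e-06,  1.41816378e+00]), 'dq': array([ 0.00091823,  0.00104685,  0.00199544, -0.00037459, -0.00132449,
       -0.00084752]), 'joint_efforts': array([-1.45082657e-03, -5.54825449e+01,  3.44405794e+01,  3.35432545e-03,
       -1.69313121e-04, -5.82204621e-06]), 'tcp_pos': array([240.11922596, 494.80540331, 256.18711293]), 'tool_rot': array([-3.14142551e+00, -1.78655826e-05,  2.68983243e+00]), 'contact_force': array([-0.10429109,  0.19327121, -0.55091245]), 'ft_torque': array([-0.03109949, -0.00966656,  0.00310044]), 'grip_width': 85.29578128620304}
```

View pics/top0.png

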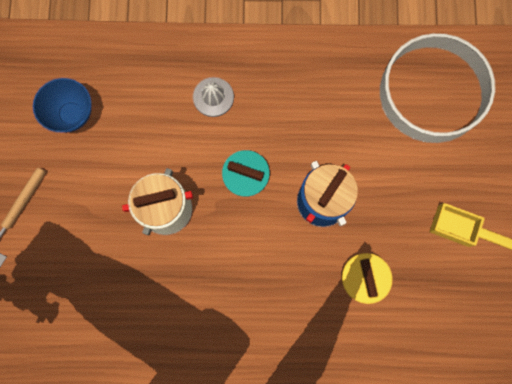

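View pics/side0.png

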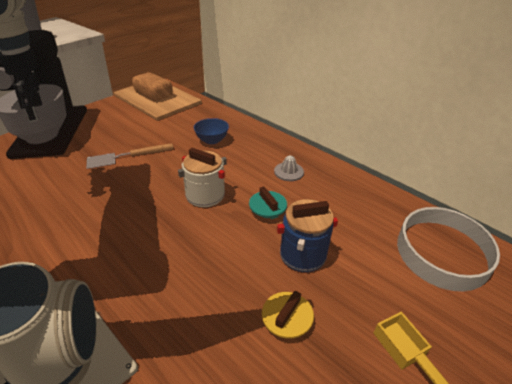

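The top view shows the blue jar at about (330,190), with white ears at (315,164) and (343,222), red ears at (347,169) and (311,218), and the bar running (322,206)–(345,171). The cream jar is at (157,200), and the turquoise and yellow look-alikes lie on the counter.

```bash
cat > h.py <<'E'
from workcell import ctrl, vision, search_frame, trace
import cv2, numpy as np
def cal(n):
    c=vision.get_calibration(n); f=192/np.tan(np.radians(c["vertical_fov"]/2))
    return np.array([[f,0,c["cx"]],[0,f,c["cy"]],[0,0,1]]),c["D"],c["T"]
def toplane(n,px,z):
    K,D,T=cal(n); u=cv2.undistortPoints(np.float64(px).reshape(-1,1,2),K,D)[:,0]
    d=np.c_[u,np.ones(len(u))]@T[:3,:3].T; o=T[:3,3]
    return o+d*((z-o[2])/d[:,2])[:,None]
def proj(n,P):
    K,D,T=cal(n); R=T[:3,:3].T
    return cv2.projectPoints(np.float64(P),cv2.Rodrigues(R)[0],-R@T[:3,3],K,D)[0][:,0]
def blobs(m,off=(0,0),mn=5):
    k,l,s,c=cv2.connectedComponentsWithStats(m.astype(np.uint8))
    return [(c[i]+off,s[i,4],l==i) for i in range(1,k) if s[i,4]>=mn]
E
python3 - <<'E'
from h import *
im=vision.camera("top"); x0,y0,x1,y1=285,145,375,240
c=im[y0:y1,x0:x1].astype(int); B,G,R=c[...,0],c[...,1],c[...,2]
for name,m in(("white",(c.min(2)>140)),("red",(R>110)&(G<50)&(B<60)),("bar",(R<75)&(B<45)&(G<50)),("disc",(R>170)&(G>110)&(B<160))):
    for ce,a,mm in blobs(m,(x0,y0)):
        z={"white":105,"red":105,"bar":158,"disc":132}[name]
        print(name,ce.round(1),a,toplane("top",[ce],z)[0].round(1))
        if name=="bar" and a>80:
            q=np.argwhere(mm)[:,::-1]+(x0,y0); W=toplane("top",q,158)[:,:2]
            w,v=np.linalg.eigh(np.cov(W.T)); print("bar ang",np.degrees(np.arctan2(v[1,1],v[0,1])),np.ptp((W-W.mean(0))@v,axis=0))
cv2.imwrite("pics/crop1.png",cv2.resize(im[y0:y1,x0:x1],None,fx=6,fy=6,interpolation=cv2.INTER_CUBIC))
E
```

```text
white [314.8 164.5] 42 [ 590.4 -124.   105. ]
white [341.7 220.6] 48 [ 480.9 -174.1  105. ]
red [346.3 166.4] 15 [ 587.2 -185.1  105. ]
red [309.8 217.6] 38 [ 485.8 -113.4  105. ]
bar [321.2 204.1] 12 [ 502.7 -128.7  158. ]
disc [335.8 176. ] 3300 [ 561.3 -160.2  132. ]
disc [294.5 178.1] 185 [556.5 -82.5 132. ]
disc [288.  188.5] 15 [536.4 -70.3 132. ]
disc [290.3 200.3] 50 [514.  -74.6 132. ]
disc [357.  204.4] 5 [ 507.6 -198.4  132. ]
disc [360.6 204.2] 5 [ 508.  -205.1  132. ]
disc [368.9 204.3] 9 [ 507.9 -220.4  132. ]
disc [344.2 221.3] 12 [ 475.5 -173.9  132. ]
disc [295.6 227.2] 151 [463.6 -84.2 132. ]
disc [316.6 230.1] 9 [ 458.6 -122.8  132. ]
disc [303.1 235.7] 78 [448.  -97.9 132. ]
disc [327.7 235.4] 7 [ 449.  -143.2  132. ]
disc [332.6 236.1] 10 [ 447.9 -152.1  132. ]
disc [337.9 235.8] 8 [ 448.7 -161.8  132. ]
disc [346.9 236.1] 13 [ 448.3 -178.4  132. ]
disc [356.9 236.3] 7 [ 448.1 -196.5  132. ]
disc [364.  236.8] 5 [ 447.3 -209.6  132. ]
```

View pics/crop1.png

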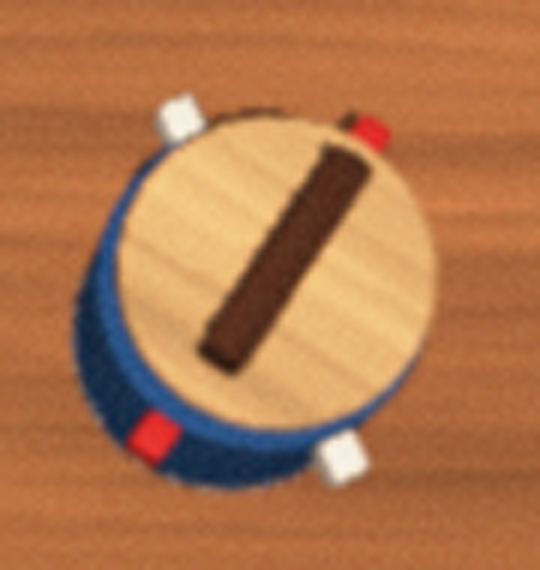

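The crop shows white ears at crop (180,120) and (342,457), red ears at (370,135) and (155,437), and the bar top from about (349,160) to (219,355). It sits about 58° clockwise of the white line. I'll fit the bar precisely and work out the first move.

```bash
cat >> h.py <<'E'
def bar(im,z,x0=305,y0=160,x1=362,y1=217):
    c=im[y0:y1,x0:x1].astype(int); m=(c[...,2]<125)&(c[...,2]-c[...,0]>15)&(c[...,1]<80)&(c[...,2]-c[...,0]<95)
    for ce,a,mm in blobs(m,(x0,y0),80):
        q=np.argwhere(mm)[:,::-1]+(x0,y0); (cx,cy),wh,_=r=cv2.minAreaRect(np.float32(toplane("top",q,z)[:,:2]))
        W=toplane("top",q,z)[:,:2];w,v=np.linalg.eigh(np.cov(W.T))
        print("bar",a,ce.round(1),"mean",W.mean(0).round(1),"rect",np.round((cx,cy),1),np.round(wh,1),"ang",np.degrees(np.arctan(v[1,1]/v[0,1])).round(1))
def delta(target,yawdeg):
    from scipy.spatial.transform import Rotation as Ro
    s=ctrl.get_state(); R=Ro.from_euler("xyz",s["tool_rot"]); R2=Ro.from_euler("xyz",[np.pi,0,np.radians(yawdeg)])
    print("shift",R.inv().apply(np.array(target)-s["tcp_pos"]).round(1),"turn",np.degrees((R.inv()*R2).as_rotvec()).round(1))
E
python3 - <<'E'
from h import *
bar(vision.camera("top"),155)
P=np.array([[38*s*np.cos(a)+536-8*w*np.sin(a),38*s*np.sin(a)-149+8*w*np.cos(a),158] for a in[np.radians(-33)] for s in(1,-1) for w in(1,-1)])
print((proj("top",P)-(285,145))*6)
delta([536,-149,215],147)
E
```

```text
bar 338 [331.7 187.9] mean [ 533.5 -148.6] rect [ 533.8 -148.8] [15.  77.9] ang -33.3
[[327.01350434 131.6228127 ]
 [371.71245827 159.81779857]
 [193.52033343 335.45190312]
 [238.50712835 364.40332433]]
shift [-547.3 -450.    41.3] turn [-0.  -0.   7.1]
```

Emit:
arm_command:
  motion:
    - [[-60,-50,0],[0,0,0]]
    - [[-110,-90,0],[0,0,0]]
    - [[-160,-132,0],[0,0,0]]
    - [[-205,-169,0],[0,0,0]]
    - [[-250,-206,0],[0,0,4]]
    - [[-295,-243,0],[0,0,7]]
    - [[-340,-280,0],[0,0,7]]
    - [[-385,-317,0],[0,0,7]]
    - [[-430,-354,0],[0,0,7]]
    - [[-475,-391,10],[0,0,7]]
  grip: 50

```text
t: 1.75
tcp_pos: [497.6, -66.5, 246.9]
tool_rot: [3.141, 0.002, 2.567]
contact_force: [1.3, 0.1, -0.7]
grip_width: 50.0
```

```bash
python3 -c "
from h import *
delta([534,-148.8,200],146.7);s=ctrl.get_state();print(s['t'],s['tcp_pos'],s['tool_rot'])"
```

```text
shift [-75.2 -49.4  47. ] turn [0.  0.1 0.4]
1.75 [497.62100603 -66.49353102 246.91541196] [3.14088161e+00 1.88371515e-03 2.56718285e+00]
```

Emit:
arm_command:
  motion:
    - [[-40,-26,23],[0,0,0.4]]
    - [[-75,-50,46],[0,0,0.4]]
    - [[-75,-50,46],[0,0,0.4]]
    - [[-75,-50,46],[0,0,0.4]]

```text
t: 2.25
tcp_pos: [532.4, -146.9, 200.4]
tool_rot: [3.141, -0.001, 2.56]
contact_force: [0.1, 0.4, -0.9]
grip_width: 50.0
```

```bash
python3 - <<'E'
from h import *
im=vision.camera("side"); cv2.imwrite("pics/s1.png",cv2.resize(im[130:290,220:400],None,fx=4,fy=4,interpolation=cv2.INTER_CUBIC))
delta([534,-148.8,160],146.7);s=ctrl.get_state();print(s['t'],s['tcp_pos'],s['contact_force'])
E
```

```text
shift [-2.6 -1.1 40.9] turn [0. 0. 0.]
2.3 [ 532.46821085 -146.43279066  200.85238204] [ 0.32774623 -0.11731086  0.22377144]
```

View pics/s1.png

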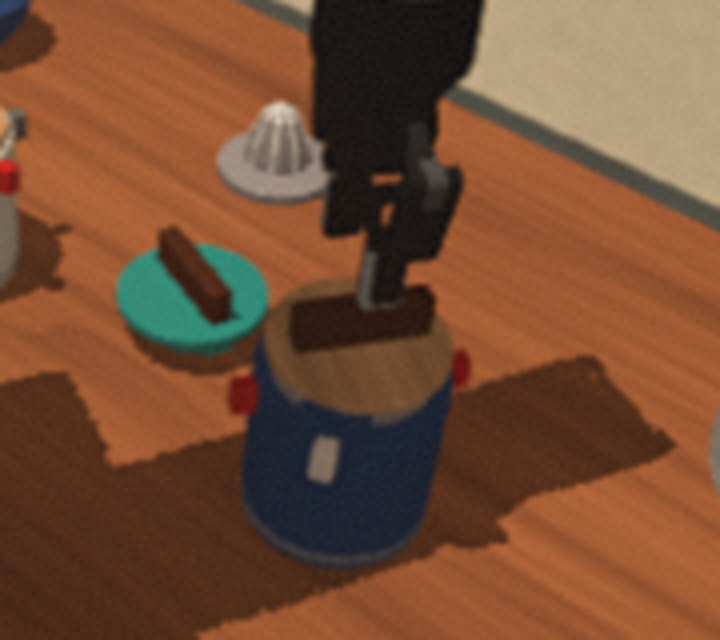

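The fingers stand over the bar at crop (370,270), aligned across it, so I'll descend and grip.

Emit:
arm_command:
  motion:
    - [[-2,-1,12],[0,0,0]]
    - [[-2,-1,26],[0,0,0]]
    - [[-2,-1,38],[0,0,0]]
    - [[-2,-1,39],[0,0,0]]
    - [[-2,-1,39],[0,0,0]]

```text
t: 2.92
tcp_pos: [533.8, -149.0, 161.3]
tool_rot: [-3.142, -0.0, 2.561]
contact_force: [0.1, 0.8, -0.3]
grip_width: 49.9
```

Emit:
arm_command:
  motion:
    - [[0,0,0],[0,0,0]]
    - [[0,0,0],[0,0,0]]
    - [[0,0,0],[0,0,0]]
    - [[0,0,0],[0,0,0]]
    - [[0,0,0],[0,0,0]]
    - [[0,0,0],[0,0,0]]
  grip: 0
  force: 30

```text
t: 3.68
tcp_pos: [533.9, -149.1, 161.6]
tool_rot: [3.142, 0.001, 2.561]
contact_force: [-0.7, -0.6, 4.7]
grip_width: 14.7
```

Emit:
arm_command:
  motion:
    - [[0,0,0],[0,0,-7]]
    - [[0,0,0],[0,0,-15]]
    - [[-0.5,0.5,0],[0,0,-23]]
    - [[-1,0.5,0],[0,0,-31]]
    - [[-1,1,0],[0,0,-39]]
    - [[-1.5,1,0],[0,0,-47]]
    - [[-1.5,1,0],[0,0,-54]]
    - [[-1.5,1,0],[0,0,-58]]
    - [[-1.5,1,0],[0,0,-58]]
    - [[-1.5,1,0],[0,0,-58]]

```text
t: 4.92
tcp_pos: [535.4, -148.9, 161.0]
tool_rot: [3.141, -0.0, -2.712]
contact_force: [-0.5, 0.3, -1.7]
grip_width: 15.4
```

```bash
python3 - <<'E'
from h import *
im=vision.camera("side"); cv2.imwrite("pics/s2.png",cv2.resize(im[170:290,240:370],None,fx=5,fy=5,interpolation=cv2.INTER_CUBIC))
s=ctrl.get_state();print(s['t'],s['tcp_pos'],np.degrees(s['tool_rot']),s['contact_force'],s['ft_torque'],s['grip_width'])
E
```

```text
4.975 [ 535.39857531 -148.92191577  161.0536987 ] [ 1.79978312e+02 -1.89752429e-02 -1.55361272e+02] [-0.21224729  0.04194658 -1.91051782] [0.00814464 0.04692593 0.011131  ] 15.398708110648382
```

View pics/s2.png

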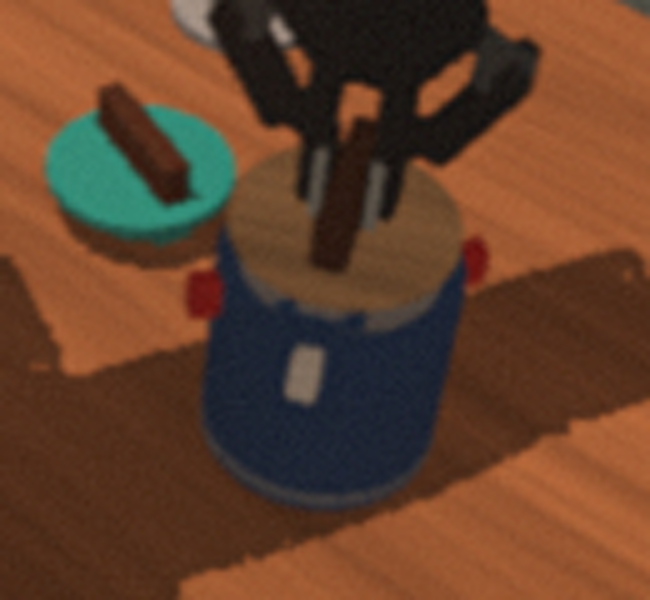

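The bar now points at the white ear (crop (330,260) against ear (305,375)). The wrist carries the lid's 2 N, so it is free to drop, and I'll lower with it.

Emit:
arm_command:
  motion:
    - [[0,0,2],[0,0,0]]
    - [[0,0,4],[0,0,0]]
    - [[0,0,6],[0,0,0]]
    - [[0,0,6],[0,0,0]]

```text
t: 5.48
tcp_pos: [535.4, -148.9, 155.1]
tool_rot: [3.141, -0.0, -2.71]
contact_force: [-0.6, 0.1, -1.8]
grip_width: 15.4
```

Still unloaded, so it is entering.

Emit:
arm_command:
  motion:
    - [[0,0,2],[0,0,0]]
    - [[0,0,4],[0,0,0]]
    - [[0,0,5],[0,0,0]]
    - [[0,0,5.5],[0,0,0]]
    - [[0,0,5.5],[0,0,0]]

```text
t: 6.1
tcp_pos: [535.4, -149.0, 150.5]
tool_rot: [-3.141, 0.0, -2.71]
contact_force: [-2.2, -0.2, 7.0]
grip_width: 15.5
```

Contact came at 11 mm down, so the lid is in the thread. Now I'll screw it forward.

Emit:
arm_command:
  motion:
    - [[0,0,0.3],[0,0,7]]
    - [[0,0,0.7],[0,0,15]]
    - [[0,0,1.1],[0,0,23]]
    - [[0,0,1.5],[0,0,31]]
    - [[0,0,1.9],[0,0,39]]
    - [[0,0,2.3],[0,0,47]]
    - [[0,0,2.7],[0,0,54]]
    - [[0,0,3],[0,0,58]]
    - [[0,0,3],[0,0,60]]
    - [[0,0,3],[0,0,60]]

```text
t: 7.35
tcp_pos: [535.7, -148.7, 147.6]
tool_rot: [3.141, 0.001, 2.526]
contact_force: [-2.5, 0.8, 5.3]
grip_width: 14.8
```

```bash
python3 - <<'E'
from h import *
s=ctrl.get_state();print(s['t'],s['tcp_pos'],np.degrees(s['tool_rot']),s['contact_force'],s['ft_torque'],s['grip_width'])
E
```

```text
7.35 [ 535.70155944 -148.72978848  147.61352363] [1.79951498e+02 5.40516939e-02 1.44707035e+02] [-2.53307385  0.81072735  5.34850228] [0.50501935 0.21917539 0.05519742] 14.822572769951416
```

There is little torque yet, so I'll nudge further to feel the stop.

Emit:
arm_command:
  motion:
    - [[0,0,0.2],[0,0,1.5]]
    - [[0,0,0.3],[0,0,3]]
    - [[0,0,0.3],[0,0,3]]

```text
t: 7.72
tcp_pos: [535.1, -149.1, 147.6]
tool_rot: [-3.141, 0.001, 2.473]
contact_force: [-6.2, 0.3, 9.9]
grip_width: 15.1
```

```bash
python3 - <<'E'
from h import *
s=ctrl.get_state();print(s['t'],s['tcp_pos'],np.degrees(s['tool_rot']),s['contact_force'],s['ft_torque'],s['grip_width'])
E
```

```text
7.725 [ 535.11131801 -149.12611454  147.55200755] [-1.79961613e+02  4.32530211e-02  1.41716894e+02] [-6.22130277  0.33733482  9.91747784] [0.01037075 1.08941099 0.38747886] 15.110806306866648
```

Torque rose to 0.39 N m, so it is at the stop. Release and rise.

Emit:
arm_command:
  motion:
    - [[0,0,0],[0,0,0]]
    - [[0,0,0],[0,0,0]]
    - [[0,0,0],[0,0,0]]
    - [[0,0,0],[0,0,0]]
  grip: 50

```text
t: 8.22
tcp_pos: [535.6, -148.9, 146.4]
tool_rot: [-3.142, -0.0, 2.473]
contact_force: [-0.2, 0.7, -0.8]
grip_width: 50.0
```

Emit:
arm_command:
  motion:
    - [[0,0,-15],[0,0,0]]
    - [[0,0,-40],[0,0,0]]
    - [[0,0,-75],[0,0,0]]
    - [[30,30,-100],[0,0,0]]
    - [[70,70,-100],[0,0,0]]
    - [[110,110,-100],[0,0,0]]
    - [[150,150,-100],[0,0,0]]
    - [[190,190,-100],[0,0,0]]
    - [[190,190,-100],[0,0,0]]

```text
t: 9.35
tcp_pos: [503.4, 121.2, 247.7]
tool_rot: [3.14, 0.001, 2.478]
contact_force: [0.4, -0.8, 0.0]
grip_width: 50.0
```

```bash
python3 - <<'E'
from h import *
t=vision.camera("top"); s=vision.camera("side")
a=cv2.resize(t[145:240,285:375],(380,400),interpolation=cv2.INTER_CUBIC);b=cv2.resize(s[180:290,250:355],(380,400),interpolation=cv2.INTER_CUBIC)
cv2.imwrite("pics/end.png",np.hstack([a,b])); bar(t,141)
for o in(110,113):  # expected bar-top corners in side view crop
    th=np.radians(-35.3);P=[[536+38*k*np.cos(th)-8*w*np.sin(th),-149+38*k*np.sin(th)+8*w*np.cos(th),o+34] for k in(1,-1) for w in(1,-1)]
    print(o,((proj("side",P)-(250,180)+.5)*(380/105,400/110)+(380,0)).round())
s=ctrl.get_state();print(s['t'],s['tcp_pos'],s['contact_force'],s['grip_width'])
E
```

```text
bar 328 [330.5 188.5] mean [ 535.3 -148.5] rect [ 535.2 -148.3] [15.2 78. ] ang -36.7
110 [[653.  89.]
 [662. 107.]
 [527. 103.]
 [535. 122.]]
113 [[653.  85.]
 [663. 103.]
 [528.  99.]
 [535. 118.]]
9.45 [504.09902241 118.37780678 247.32004353] [0.51352183 0.19072914 0.58742925] 50.04859632198769
```

View pics/end.png

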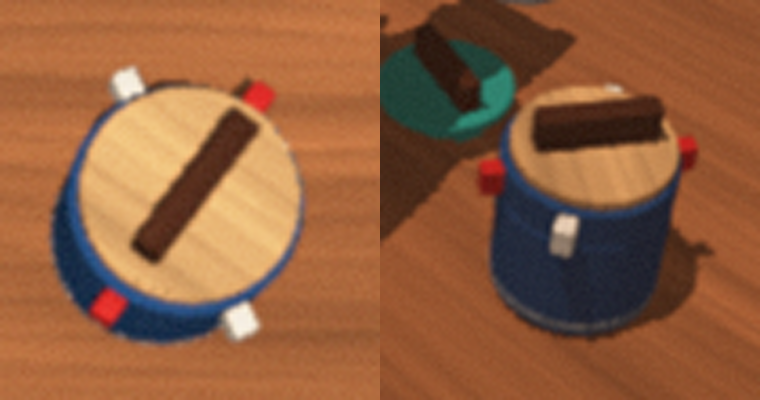

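The bar points along the red ears at -36.7° (red line -35.3°), the disc sits flush on the rim, and the gripper is clear.

```bash
python3 -c "
from h import *
print(ctrl.sign_off())"
```

```text
the job is handed in; nothing more can be done
None
```

The blue jar's lid is screwed home and released, and I handed the job in at about 9.5 s. The tool reports no verdict, so success rests on my own checks.

- **Turn back:** I gripped the bar and turned the lid 58° anticlockwise to the white ears. The bar visibly followed. I then lowered the lid about 11 mm, until contact, without ever lifting it.
- **Screw forward:** I turned it clockwise while it sank 3 mm. At 60° the torque was only 0.06 N m. I went 3° further, where it rose to 0.39 N m, which I took as the stop, and then let go and moved away.
- **Final pictures:** The bar reads -36.7° against -35.3° for the red ears, within measuring error. In the side view the disc sits on the rim and the bar fits the fully-home height better than the 3 mm higher one, by about one camera pixel. So the view backs up the torque and travel readings but does not settle the height alone.
- **Other things:** The robot touched nothing else, and the largest contact force I read was about 10 N. I didn't compare the cream jar before and after; the arm stayed well above it.

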